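# Shut the marked valve in the bench air box

## Task

Shut off the marked air line of the bench air box: push the loose cover plate by its upright bar along its track, all the way over the closed half of the box, so that the two valves lie open to view, then push the lever that ends in a round disc clockwise to its stop, until it lies square across its pipe. Do not lift the cover out of its track, do not move the plain lever, and leave the things in and around the box where they stand.

Things in the scene. Friction and masses are not known exactly. Their poses are not given: they have to be found in the camera images.
- air_box: Grey steel box fixed on the bench, 220 (x) x 540 (y) x 80 mm high, origin centred on its underside, yaw up to 0.25 rad. Its -y half (robot's right) is an open valve well: inside x -85 to 85, y -250 to -12 mm, floor at 6 mm; the +y half is a closed deck at 80 mm. A rim 10 mm high round the top (inside it x -100 to 100, y -262 to 262 mm) is the cover's track.
- cover_bar (a point): Centre of the cover's black upright bar, 100 mm above the bench. The bar is 80 mm long (box x), 14 mm thick (box y), 30 mm high, its top 115 mm above the bench, at the middle of the plate. In box axes it is at y -134 mm with the cover against the -y rim, +134 mm against the +y rim.
- cover: The cover: a loose aluminium plate, 196 (box x) x 256 (box y) x 5 mm, about 0.55 kg, lying flat at the 80 mm level inside the rim; origin centred on its underside, axes as the box's. It hides most or all of the well at the start. Pushed by its bar in the box's +y (2 to 6 N) it slides over the deck.
- marked_lever (a joint): Angle of the marked lever, the one that ends in a round disc: 0 = open, along its pipe, pointing to the box's -x (the robot); grows clockwise seen from above; 1.571 = shut, at its stop, pointing to the box's +y across the pipe. Stays where it is left; takes about 2.5 N at the disc. Starts between 0 and 0.3.
- marked_pivot (a point): On the marked lever's vertical turning axis, 57 mm above the bench, at the lever's mid height. Either valve may be the one nearer the deck. Its pipe, 18 mm thick, runs along the box's x with its top 35 mm above the bench; the brass valve block under the pivot (44 x 26 mm) is 41 mm high.
- marked_tip (a point): Centre of the steel disc at the end of the marked lever, 48 mm from its pivot and 57 mm above the bench. The disc is 30 mm across and 18 mm tall (48 to 66 mm above the bench), on a shank 12 mm wide and as tall as the disc.
- plain_lever (a joint): Angle of the other valve's lever, a straight flat bar without disc, 63 mm long from the pivot, 12 mm wide: same sense and start range as the marked one, 0 = open. It is to stay as found.
- plain_tip (a point): Point on the plain lever 48 mm from its pivot, 57 mm above the bench. The two valves stand side by side in the well, 102 mm apart.
- coupling: Loose brass coupling, a cylinder 22 mm across and 34 mm high, standing on the well floor between the two pipes, towards the box's +x; origin at its underside. Bystander.
- spool: Loose wooden thread spool, 48 mm across, 50 mm high, on the bench on the robot's side of the box; origin at its underside. Bystander.
- rivet_jar: Loose glass jar, 60 mm across, 75 mm high, beyond the box; origin at its underside. Bystander.
- hammer: Loose hammer lying on the bench beyond the box's -y end. Bystander.
- screwdriver: Loose screwdriver lying on the bench beyond the box. Bystander.
- spray_can: Loose spray can, 54 mm across, 170 mm high, standing beyond the box's +y end; origin at its underside. Bystander.
- tape_roll: Loose roll of tape, 90 mm across, 25 mm high, lying on the robot's side of the box; origin at its underside. Bystander.

How it is judged:
On the way, in this order (a step that is already met when the one before it is completed fails the run):
1. the cover lies fully over the closed half (y of cover_bar in the frame of air_box above 0.11 m), for 0.2 s.
2. the marked lever is shut (value of joint marked_lever above 1.48 rad), for 0.2 s.
At the end, for the whole second after the job is handed in: The cover lies flat in its track with its bar at least 110 mm to the +y side of the box's middle (within 24 mm of the far rim), and the marked lever is at least 1.48 rad round (within 5 degrees of its stop) and at rest (y of cover_bar in the frame of air_box above 0.11 m and z of cover_bar in the frame of air_box below 0.106 m and angle between cover_bar's own z axis and vertical below 0.06 rad and value of joint marked_lever above 1.48 rad and velocity of joint marked_lever below 0.05 rad/s); the robot touches nothing.
It fails at once if the cover is lifted or tipped out of its track (not (z of cover_bar in the frame of air_box below 0.106 m and angle between cover_bar's own z axis and vertical below 0.06 rad)).
It fails at once if the plain lever is moved more than 12 mm at its tip (distance of plain_tip from where it was at the start of the episode above 0.012 m).
It fails at once if a bystander is lifted, carried, shoved more than 25 mm or knocked over (distance of any of coupling, spool, rivet_jar, hammer, screwdriver, spray_can, tape_roll from where it was at the start of the episode above 0.025 m or angle between any of coupling, spool, rivet_jar, spray_can's own z axis and vertical above 0.5 rad).
It also fails if it takes over 51 s, if anything falls off the work surface, if the arm or the gripper's body presses on something with over 40 N, if the wrist force passes 120 N, or if a joint passes its speed limit or range.

## Robot

A 6-joint arm with a two-finger parallel gripper is mounted at the origin on the work surface. World frame = base frame: x ahead of the robot, y to its left, z up, the work surface at z = 0. Lengths are in m, angles in rad, forces in N, time in s.
With the tool pointing down it reaches from about 0.425 to 0.95 m from the base axis. Payload 3.5 kg.
Tool frame: the origin (TCP) lies midway between the tips of the shut fingers; the grasp point (between the pads) lies 19 mm behind it (ctrl.pinch_z is the distance from the TCP to the grasp point, in m); z points along the fingers, y is the line along which they close (so a half turn about z gives the same grasp; the last joint's range is limited). The gripper opens to 85 mm and grips with 20 to 120 N. Pads are 22 mm wide; open, the fingers measure 114 mm over their backs; the gripper's body (76 mm by 85 mm) begins 54 mm behind the grasp point. The pads swing forward as they close: fully open they stand 13 mm farther back than shut.
Start: joints at [-1.332, 0.286, 1.577, -0, 1.279, -0.15], TCP at [0.256, -0.625, 0.231] pointing down, gripper open.
Joint ranges: [-2.77, 2.77], [-0.9, 2.22], [0.21, 2.48], [-1.53, 4.67], [0.24, 2.81], [-2.84, 2.84]. Speed limits (rad/s): [2.79, 2.79, 3.14, 3.14, 3.14, 3.14].

## Interface

Orientations are given as a unit quaternion [x, y, z, w].
In Python, from plant import get_state, viewer, sign_off, ctrl gives the robot as it stands. The module is installed in compiled form; this text tells all that it offers.
- The arm moves only by the shell command python3 -m handwheel 'ROWS' [FORCE]. ROWS is JSON, a list that holds one entry, the list of rows, each a list of 5 numbers: the finger opening in m, from 0 to 0.0854, then the shift along the tool's x, y, z in m, then the turn about the tool's z in degrees. In form: [[[claw, x, y, z, spin], ...]]. A call has 1 to 12 rows; each row shifts and turns the commanded pose from where the row before left it, along the tool's axes as they then stand; what a row does not reach is not made up. A row lasts 1/12 s, in which the tool goes at most 41.7 mm and 7.16 degrees, less where a joint would pass 70% of its speed; a pose out of reach is approached as far as the arm can. A call is refused whole if a number of a shift passes 0.0417 or a number of a turn 7.16, either way. A call with a gripper value outside its range is refused whole. The fingers move at their own pace and stop on an object; FORCE is the grip in N (left out, the last holds). Time passes only in rows, so rows that do not move let the fingers close. It gives the time, the measured TCP pose, the force, the opening and the grip force at its end, in the units of the state.
- get_state(): the state, without advancing time (a new reading comes with each control period).
- viewer.read_camera(name): name is "side" or "top" or "wrist"; returns the picture (384x512x3 uint8, blue, green, red); there is no depth.
- viewer.camera_params(name): a dict with "fov_y" (degrees; the focal length in pixels is half the picture's height over the tangent of half this angle, whatever the lens; pixels are square), "cx", "cy" (the principal point, pixels), "xyz" and "attitude" of the camera in the world; the wrist camera has in their place "hand_eye" (4x4, takes a point from camera to tool coordinates, whose origin is the TCP and whose axes are the flange's). Camera axes: x right, y up, looking along -z (the intrinsics and any distortion apply to the point x, -y, -z); pixel columns grow to the right and rows downward; lengths in m; the calibration is good to about 2 mm. The wrist camera is an equidistant fisheye: a pixel r from the principal point sees the ray r / f radians off the axis. A picture is of the moment at which its call begins: read the wrist's pose just before it. camera_params takes no time and is no camera call.
- sign_off(): hands the job in; it is judged then, once.
Trained networks look in the newest picture that a camera, given by its name, has taken for a name from the list of things; names that differ only in an ending like _2 or _b are one class to them, and where a whole thing is asked for, a point or a joint stands for the part that bears it (a point fixed in the world has none). Each returns a list of dicts, best first, with "confidence" (0 to 1); they miss things now and then, are a little off and sometimes report something else, mostly with a low value. They report only what shows in the picture. A call takes as long as a camera call.
- viewer.look_for(camera, name): "extent" ([left, top, width, height] as shares, 0 to 1, of the picture: columns of its width, rows of its height, round what is visible of it).
- viewer.outline_of(camera, name): "mask" (384x512 bool, what is visible of it) and "extent" ([left, top, width, height] as shares, 0 to 1, of the picture: columns of its width, rows of its height, round what is visible of it).
- viewer.pinpoint(camera, name): "xy" ([column, row] as shares, 0 to 1, of the picture: columns of its width, rows of its height: a listed point, or the origin of a listed thing).
The state is a dict: "time": time; "qpos": joint angles; "dq": joint speeds; "joint_efforts": joint torques, N m; "eef_pos": TCP position; "tcp_rot": TCP orientation; "contact_force": force on the tool from outside, world axes, zero at the start; "wrist_torque": the same for the moment, N m; "opening": opening from 0.0 (shut) to 1.0 (fully open); "finger_force": force on a finger pad.
Only numpy, scipy, OpenCV 4.12 (cv2) and the standard library are available. Lean on these libraries where they do the work, as an engineer would, in place of code of your own. Each camera call takes 0.05 s, during which the arm holds its last target. There are 200 camera calls.

## Working session

There is one attempt and no reset: what is moved stays moved. The work goes in short steps, Python scripts to look and compute and a shell command to move; the robot and the scene stay as the last step left them, time stands still between calls to the robot, and variables do not carry over. Pictures are saved under pics/ and viewed, at most 10 in all, crops included, and the job is handed in when it is done.

```bash
mkdir -p pics; cat > h.py <<'E'
import numpy as np,cv2
from plant import get_state,viewer,sign_off,ctrl
from scipy.spatial.transform import Rotation as R
def ray(cam,px):
    p=viewer.camera_params(cam);f=192/np.tan(np.radians(p['fov_y'])/2)
    u=(px[0]-p['cx'])/f;v=(px[1]-p['cy'])/f
    if cam=='wrist':
        r=np.hypot(u,v);s=np.sin(r)/r if r>1e-9 else 1
        d=np.array([u*s,-v*s,-np.cos(r)])
        st=get_state();T=np.eye(4);T[:3,:3]=R.from_quat(st['tcp_rot']).as_matrix();T[:3,3]=st['eef_pos']
        T=T@np.array(p['hand_eye']);return T[:3,3],T[:3,:3]@d
    d=np.array([u,-v,-1.]);A=np.array(p['attitude'])
    M=R.from_quat(A).as_matrix() if A.size==4 else A
    return np.array(p['xyz']),M@d
def at(cam,px,z):
    o,d=ray(cam,px);return o+d*(z-o[2])/d[2]
def pin(cam,name,z):
    return [(round(r['confidence'],2),np.round(np.array(r['xy'])*[512,384],0),np.round(at(cam,np.array(r['xy'])*[512,384],z),4)) for r in viewer.pinpoint(cam,name)[:3]]
E
python3 - <<'E'
from h import *
for c in('top','side'):
    im=viewer.read_camera(c);cv2.imwrite(f'pics/{c}0.png',im)
    print(c,viewer.camera_params(c))
    for n,z in(('cover_bar',.1),('air_box',0),('cover',.08),('marked_tip',.057),('marked_pivot',.057),('spray_can',0),('spool',0),('rivet_jar',0)):print(n,pin(c,n,z))
s=get_state();print(s['time'],s['eef_pos'],s['tcp_rot'],viewer.camera_params('wrist'))
E
```

```text
top {'fov_y': 42.94563807564363, 'cx': 251.89500965974833, 'cy': 190.1679188147516, 'xyz': array([0.40335468, 0.01392714, 1.55646611]), 'attitude': array([ 0.04151567, -0.03029616, -0.70208943,  0.71023167])}
cover_bar [(0.75, array([309., 185.]), array([ 0.5697, -0.1324,  0.1   ]))]
air_box [(0.62, array([271., 195.]), array([ 0.5467, -0.0214,  0.    ]))]
cover [(0.57, array([310., 185.]), array([ 0.5705, -0.1392,  0.08  ]))]
marked_tip [(0.53, array([273., 194.]), array([ 0.544 , -0.0256,  0.057 ]))]
marked_pivot []
spray_can []
spool [(0.53, array([315., 238.]), array([ 0.4118, -0.1637,  0.    ]))]
rivet_jar [(0.55, array([282., 138.]), array([ 0.7317, -0.0571,  0.    ]))]
side {'fov_y': 48.61278220148324, 'cx': 249.75820423134715, 'cy': 190.86363565943657, 'xyz': array([ 0.36770408, -0.86416727,  0.6476716 ]), 'attitude': array([ 0.48413017, -0.04662427, -0.0925612 ,  0.86883633])}
cover_bar [(0.9, array([269., 221.]), array([ 0.5608, -0.1293,  0.1   ]))]
air_box [(0.55, array([197., 164.]), array([0.4453, 0.3577, 0.    ]))]
cover [(0.61, array([271., 236.]), array([ 0.5586, -0.1
[... 299 characters left out ...]
0.1694,  0.    ]))]
rivet_jar [(0.69, array([324., 227.]), array([ 0.726, -0.052,  0.   ])), (0.62, array([310., 353.]), array([ 0.5699, -0.4017,  0.    ]))]
0.9 [ 0.25589124 -0.62459238  0.23132643] [ 9.81162502e-01  1.93184224e-01 -1.15642597e-05 -1.51504511e-05] {'fov_y': 65.70646984690485, 'cx': 256.91462279676915, 'cy': 188.43575949197893, 'hand_eye': array([[ 1.36241350e-03,  9.49526421e-01,  3.13684109e-01,
         8.08848546e-02],
       [ 9.99998831e-01, -1.07607952e-03, -1.08595226e-03,
         6.10136980e-04],
       [-6.93591321e-04,  3.13685222e-01, -9.49526777e-01,
        -1.42995730e-01],
       [ 0.00000000e+00,  0.00000000e+00,  0.00000000e+00,
         1.00000000e+00]])}
```

```bash
python3 - <<'E'
import cv2,numpy as np
a=cv2.imread('pics/top0.png')[110:270,170:430];b=cv2.imread('pics/side0.png')
cv2.imwrite('pics/t1.png',cv2.resize(a,(780,480),interpolation=cv2.INTER_CUBIC))
E
```

```text
(no output)
```

View pics/t1.png

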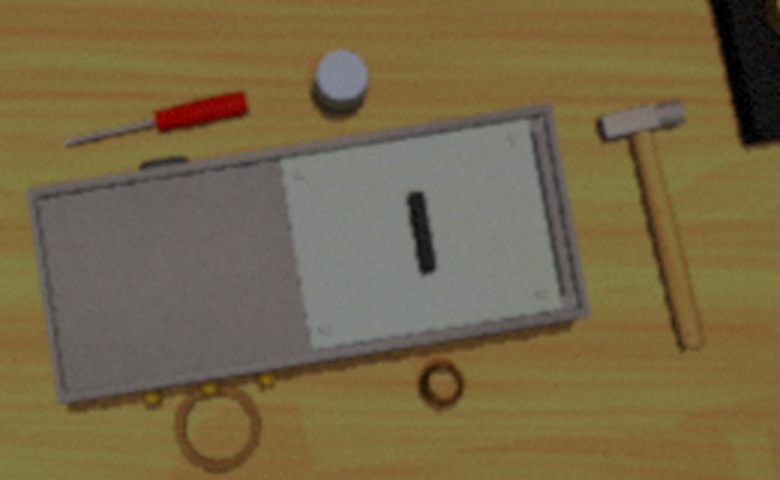

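View pics/side0.png

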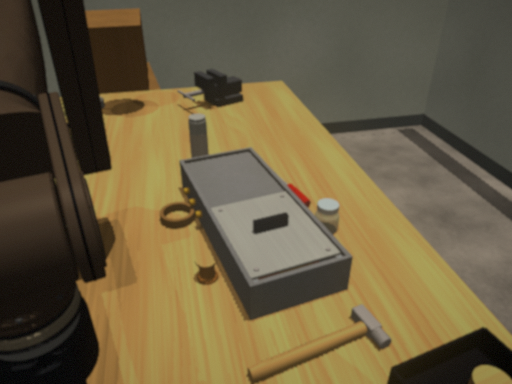

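```bash
python3 - <<'E'
from h import *
P=[np.array(c)/3+[170,110] for c in((30,190),(550,105),(587,315),(63,402),(415,195),(428,270))]
W=[at('top',p,.09) for p in P[:4]]+[at('top',p,.115) for p in P[4:]]
print(np.round(W,4))
c=np.mean(W[:4],0);d=(W[0]+W[3]-W[1]-W[2]);yaw=np.arctan2(-d[0],d[1]);d2=W[0]+W[1]-W[2]-W[3]
print(c,yaw,np.arctan2(d2[1],d2[0]),np.linalg.norm(d)/2,np.linalg.norm(d2)/2)
b=(W[4]+W[5])/2;Rz=np.array([[np.cos(yaw),-np.sin(yaw)],[np.sin(yaw),np.cos(yaw)]])
print('bar',b,'in box',Rz.T@(b-c)[:2])
for y in(-.134,.134):print(y,c[:2]+Rz@[0,y])
print(R.from_quat(get_state()['tcp_rot']).as_matrix().round(3))
E
```

```text
[[ 0.6018  0.2572  0.09  ]
 [ 0.694  -0.2685  0.09  ]
 [ 0.4817 -0.3034  0.09  ]
 [ 0.3889  0.2184  0.09  ]
 [ 0.5973 -0.1295  0.115 ]
 [ 0.5229 -0.1423  0.115 ]]
[ 0.54159467 -0.02408029  0.09      ] 0.17484905376914195 0.17175149841408416 0.531871956725207 0.21582523009891788
bar [ 0.56011308 -0.1359284   0.115     ] in box [-0.00122098 -0.11336419]
-0.134 [ 0.56490524 -0.15603717]
0.134 [0.5182841  0.10787659]
[[ 0.925  0.379 -0.   ]
 [ 0.379 -0.925  0.   ]
 [-0.    -0.    -1.   ]]
```

```bash
python3 -m handwheel '[[[0,0.0285,-0.0179,0,0],[0,0.0285,-0.0179,0,0],[0,0.0285,-0.0179,0,0],[0,0.0285,-0.0179,0,0],[0,0.0285,-0.0179,0,0],[0,0.0285,-0.0179,0,0],[0,0.0285,-0.0179,0,0],[0,0.0285,-0.0179,0,0],[0,0.0285,-0.0179,0,0],[0,0.0285,-0.0179,0,0],[0,0.0285,-0.0179,0,0],[0,0.0285,-0.0179,0,0]]]'
python3 -m handwheel '[[[0,0.0285,-0.0179,0,0],[0,0.0285,-0.0179,0,0],[0,0.0285,-0.0179,0,0],[0,0.0285,-0.0179,0,0],[0,0,0,0,6.15],[0,0,0,0,6.15],[0,0,0,0,0],[0,0,0,0,0]]]'
python3 - <<'E'
from h import *
im=viewer.read_camera('wrist');cv2.imwrite('pics/w1.png',im);print(pin('wrist','cover_bar',.1))
im=viewer.read_camera('top');print(pin('top','cover_bar',.1))
s=get_state();print(s['time'],s['eef_pos'],R.from_quat(s['tcp_rot']).as_matrix().round(3))
E
```

```text
time: 1.9
eef_pos: [0.4917, -0.2947, 0.2316]
tcp_rot: [0.981, 0.193, 0.0, 0.0]
contact_force: [1.4, -0.4, -0.4]
opening: -0.003
finger_force: 0.0
time: 2.57
eef_pos: [0.5693, -0.1866, 0.2314]
tcp_rot: [0.996, 0.088, 0.0, 0.0]
contact_force: [0.7, -0.6, 0.4]
opening: -0.003
finger_force: 0.0
[(0.91, array([206., 178.]), array([ 0.5612, -0.1389,  0.1   ]))]
[(0.72, array([310., 184.]), array([ 0.5716, -0.1357,  0.1   ]))]
2.7667 [ 0.5690873  -0.18720058  0.23139463] [[ 0.985  0.174  0.   ]
 [ 0.174 -0.985 -0.   ]
 [ 0.     0.    -1.   ]]
```

View pics/w1.png

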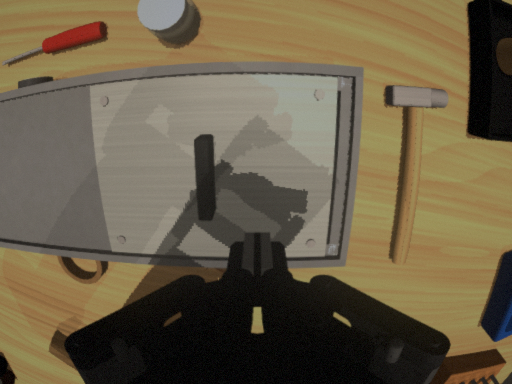

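```bash
python3 -m handwheel '[[[0,0,0,0.03,0],[0,0,0,0.03,0],[0,0,0,0.03,0],[0,0,0,0.03,0],[0,0,0,0.015,0],[0,0,0,0,0],[0,0,-0.005,0,0],[0,0,-0.005,0,0],[0,0,-0.005,0,0],[0,0,-0.005,0,0],[0,0,-0.005,0,0],[0,0,-0.005,0,0]]]'
python3 -m handwheel '[[[0,0,-0.008,0,0],[0,0,-0.008,0,0],[0,0,-0.008,0,0],[0,0,-0.008,0,0],[0,0,-0.008,0,0],[0,0,-0.008,0,0],[0,0,-0.008,0,0],[0,0,-0.008,0,0],[0,0,-0.008,0,0],[0,0,-0.008,0,0],[0,0,-0.008,0,0],[0,0,-0.008,0,0]]]'
python3 - <<'E'
from h import *
im=viewer.read_camera('wrist');print(pin('wrist','cover_bar',.1))
im=viewer.read_camera('side');print(pin('side','cover_bar',.1))
s=get_state();print(s['time'],s['eef_pos'])
E
```

```text
time: 3.77
eef_pos: [0.5646, -0.1569, 0.0974]
tcp_rot: [0.996, 0.087, 0.001, 0.001]
contact_force: [1.5, -6.3, 3.0]
opening: -0.002
finger_force: 3.2
time: 4.77
eef_pos: [0.5473, -0.0619, 0.0963]
tcp_rot: [0.996, 0.087, -0.0, 0.0]
contact_force: [1.1, -4.5, 3.5]
opening: -0.004
finger_force: 2.5
[(0.66, array([219., 248.]), array([ 0.5441, -0.0406,  0.1   ]))]
[(0.76, array([251., 198.]), array([ 0.5414, -0.0314,  0.1   ]))]
4.9667 [ 0.54587537 -0.06088892  0.09478215]
```

```bash
python3 -m handwheel '[[[0,0,-0.008,0,0],[0,0,-0.008,0,0],[0,0,-0.008,0,0],[0,0,-0.008,0,0],[0,0,-0.008,0,0],[0,0,-0.008,0,0],[0,0,-0.008,0,0],[0,0,-0.008,0,0],[0,0,-0.008,0,0],[0,0,-0.008,0,0],[0,0,-0.008,0,0],[0,0,-0.008,0,0]]]'
python3 -m handwheel '[[[0,0,-0.008,0,0],[0,0,-0.008,0,0],[0,0,-0.008,0,0],[0,0,-0.006,0,0],[0,0,-0.005,0,0],[0,0,-0.004,0,0],[0,0,-0.003,0,0],[0,0,0,0,0]]]'
python3 - <<'E'
from h import *
im=viewer.read_camera('wrist');print(pin('wrist','cover_bar',.1))
im=viewer.read_camera('side');print(pin('side','cover_bar',.1))
s=get_state();print(s['time'],s['eef_pos'])
c=np.array([.5416,-.0241]);t=.174;M=np.array([[np.cos(t),-np.sin(t)],[np.sin(t),np.cos(t)]])
print(M.T@(s['eef_pos'][:2]-c))
E
```

```text
time: 5.97
eef_pos: [0.5307, 0.0327, 0.0963]
tcp_rot: [0.996, 0.087, -0.0, 0.0]
contact_force: [0.5, -1.8, -1.6]
opening: -0.001
finger_force: 1.1
time: 6.63
eef_pos: [0.5234, 0.0741, 0.0964]
tcp_rot: [0.996, 0.087, -0.0, -0.001]
contact_force: [0.0, -0.1, 0.4]
opening: 0.002
finger_force: 0.0
[(0.57, array([216., 247.]), array([0.5215, 0.0951, 0.1   ])), (0.23, array([223., 230.]), array([0.5324, 0.0927, 0.1   ])), (0.21, array([ 14., 206.]), array([0.5179, 0.2358, 0.1   ]))]
[(0.64, array([234., 173.]), array([0.5218, 0.0978, 0.1   ])), (0.64, array([252., 231.]), array([ 0.5157, -0.157 ,  0.1   ])), (0.63, array([205., 275.]), array([ 0.403 , -0.2704,  0.1   ]))]
6.8333 [0.52369584 0.07347491 0.0965192 ]
[-0.00074131  0.09920118]
```

```bash
python3 -m handwheel '[[[0,0,-0.004,0,0],[0,0,-0.004,0,0],[0,0,-0.003,0,0],[0,0,0,0,0],[0,0,0,0,0]]]'
python3 -m handwheel '[[[0,0,0.01,0,0],[0,0,0.01,-0.03,0],[0,0,0.03,-0.03,0],[0,0,0.03,-0.03,0],[0,0,0.03,-0.03,0],[0,0,0.03,0,0],[0,0,0.03,0,0],[0,-0.03,0.03,0,0],[0,-0.03,0.03,0,0],[0,-0.03,0.03,0,0],[0,-0.03,0,0,0],[0,0,0,0,0]]]'
python3 - <<'E'
from h import *
im=viewer.read_camera('wrist');cv2.imwrite('pics/w2.png',im)
for n,z in(('cover_bar',.1),('marked_tip',.057),('marked_pivot',.057),('plain_tip',.057)):print(n,pin('wrist',n,z))
im=viewer.read_camera('top');cv2.imwrite('pics/t2.png',cv2.resize(im[110:270,170:430],(780,480),interpolation=cv2.INTER_CUBIC))
for n,z in(('cover_bar',.1),('marked_tip',.057),('marked_pivot',.057),('plain_tip',.057)):print(n,pin('top',n,z))
s=get_state();print(s['time'],s['eef_pos'])
E
```

```text
time: 7.25
eef_pos: [0.5218, 0.0845, 0.0965]
tcp_rot: [0.996, 0.087, 0.0, -0.0]
contact_force: [0.8, -0.3, 0.2]
opening: -0.001
finger_force: 0.5
time: 8.25
eef_pos: [0.4455, -0.1908, 0.2135]
tcp_rot: [0.996, 0.085, -0.002, -0.001]
contact_force: [0.6, 1.1, -0.6]
opening: 0.002
finger_force: 0.0
cover_bar [(0.57, array([ 4., 80.]), array([0.522 , 0.1096, 0.1   ]))]
marked_tip [(0.98, array([182.,  79.]), array([ 0.5335, -0.0985,  0.057 ]))]
marked_pivot [(0.73, array([193.,  34.]), array([ 0.582 , -0.1018,  0.057 ]))]
plain_tip [(0.7, array([280.,  75.]), array([ 0.5533, -0.1949,  0.057 ]))]
cover_bar [(0.67, array([228., 198.]), array([0.5274, 0.1103, 0.1   ]))]
marked_tip [(0.68, array([295., 199.]), array([ 0.5308, -0.0938,  0.057 ]))]
marked_pivot [(0.74, array([295., 183.]), array([ 0.5805, -0.0936,  0.057 ]))]
plain_tip [(0.54, array([333., 193.]), array([ 0.5488, -0.2111,  0.057 ]))]
8.75 [ 0.45007209 -0.18882254  0.21466893]
```

View pics/w2.png

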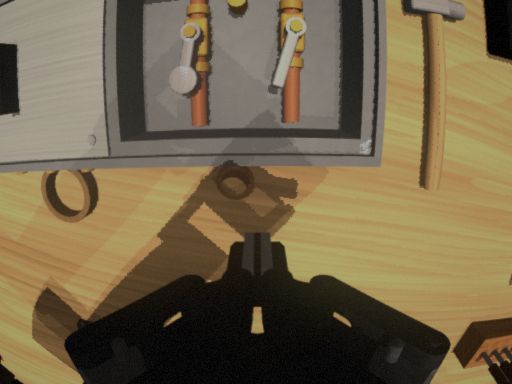

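```bash
python3 -m handwheel '[[[0,0.0322,-0.0088,0,0],[0,0.0322,-0.0088,0,0],[0,0.0322,-0.0087,0,0],[0,0,0,0.03,0],[0,0,0,0.03,0],[0,0,0,0.03,0],[0,0,0,0,0],[0,0,0,0,0]]]'
cat >> h.py <<'E'
def look(tag):
    s=get_state();im=viewer.read_camera('wrist');cv2.imwrite(f'pics/{tag}.png',im)
    c=np.array([.5416,-.0241]);t=.174;M=np.array([[np.cos(t),-np.sin(t)],[np.sin(t),np.cos(t)]])
    f=lambda p:np.round(1000*(M.T@(np.array(p)[:2]-c)))
    print(s['time'],'tcp box mm',f(s['eef_pos']),s['eef_pos'][2])
    for n,z in(('marked_tip',.057),('marked_pivot',.057),('plain_tip',.057),('cover_bar',.1)):
        for r in pin('wrist',n,z)[:1]:print(n,r[0],r[1],f(r[2]))
    viewer.read_camera('top')
    for n,z in(('marked_tip',.057),('marked_pivot',.057),('plain_tip',.057),('cover_bar',.1)):
        for r in pin('top',n,z)[:1]:print('top',n,r[0],r[1],f(r[2]))
E
python3 -c "from h import *;look('w3')"
```

```text
time: 9.42
eef_pos: [0.539, -0.1457, 0.1229]
tcp_rot: [0.996, 0.087, -0.002, -0.001]
contact_force: [-0.1, -0.4, 0.1]
opening: -0.004
finger_force: 0.0
9.4167 tcp box mm [ -24. -119.] 0.12290608766679531
marked_tip 0.61 [198. 205.] [-24. -76.]
marked_pivot 0.88 [208. 148.] [ 21. -87.]
plain_tip 0.68 [327. 200.] [ -20. -177.]
top marked_tip 0.59 [297. 200.] [-28. -74.]
top marked_pivot 0.56 [294. 184.] [ 22. -72.]
top cover_bar 0.97 [229. 197.] [ 11. 130.]
```

View pics/w3.png

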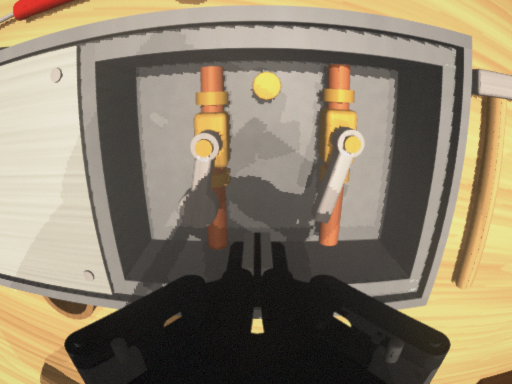

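```bash
python3 -m handwheel '[[[0,0,0,0.024,0],[0,0,0,0.024,0],[0,0,0,0.023,0],[0,0,0,0,0],[0,0,0,0,0]]]'
python3 -m handwheel '[[[0,-0.001,-0.006,0,0],[0,-0.001,-0.006,0,0],[0,0,-0.007,0,0],[0,-0.001,-0.006,0,0],[0,-0.001,-0.006,0,0],[0,-0.001,-0.005,0,0],[0,0,-0.005,0,0],[0,0.001,-0.005,0,0],[0,0.001,-0.006,0,0],[0,0,0,0,0]]]'
python3 -c "from h import *;look('w4')"
```

```text
time: 10.33
eef_pos: [0.5391, -0.1462, 0.0526]
tcp_rot: [0.996, 0.087, -0.001, -0.001]
contact_force: [-0.3, 0.9, -0.3]
opening: -0.002
finger_force: 0.0
time: 11.17
eef_pos: [0.5268, -0.0945, 0.0531]
tcp_rot: [0.996, 0.087, -0.002, -0.001]
contact_force: [-0.1, -1.1, 0.4]
opening: -0.007
finger_force: 0.8
11.1667 tcp box mm [-27. -67.] 0.0531404806127113
marked_tip 0.82 [214. 222.] [-10. -45.]
marked_pivot 0.83 [291. 163.] [ 21. -84.]
plain_tip 0.81 [433. 235.] [ -20. -173.]
top marked_tip 0.24 [307. 170.] [  59. -120.]
top marked_pivot 0.55 [297. 184.] [ 21. -80.]
top plain_tip 0.65 [328. 195.] [ -28. -170.]
top cover_bar 0.91 [227. 197.] [ 12. 135.]
```

View pics/w4.png

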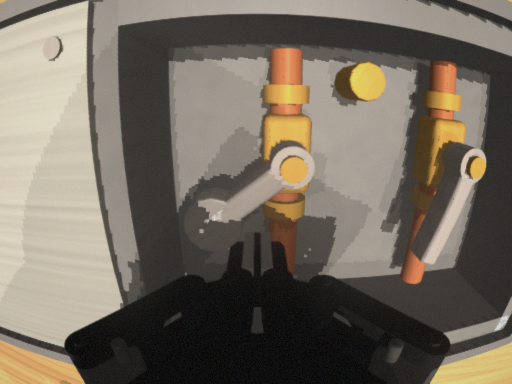

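```bash
python3 -m handwheel '[[[0,0.001,-0.004,0,0],[0,0.001,-0.004,0,0],[0,0.002,-0.004,0,0],[0,0.003,-0.004,0,0],[0,0.003,-0.003,0,0],[0,0.003,-0.003,0,0],[0,0.003,-0.002,0,0],[0,0.003,-0.002,0,0],[0,0.003,-0.001,0,0],[0,0,0,0,0]]]'
python3 -c "from h import *;look('w5')"
```

```text
time: 12.5
eef_pos: [0.5441, -0.0653, 0.0534]
tcp_rot: [0.996, 0.088, -0.002, -0.0]
contact_force: [-4.9, -3.3, 1.6]
opening: 0.001
finger_force: 2.8
12.5 tcp box mm [ -5. -41.] 0.05342366104893108
marked_tip 0.96 [247. 206.] [ 21. -37.]
marked_pivot 0.8 [340. 205.] [ 21. -85.]
plain_tip 0.56 [453. 263.] [ -22. -171.]
top plain_tip 0.44 [327. 195.] [ -28. -167.]
top cover_bar 0.7 [229. 196.] [ 14. 129.]
```

View pics/w5.png

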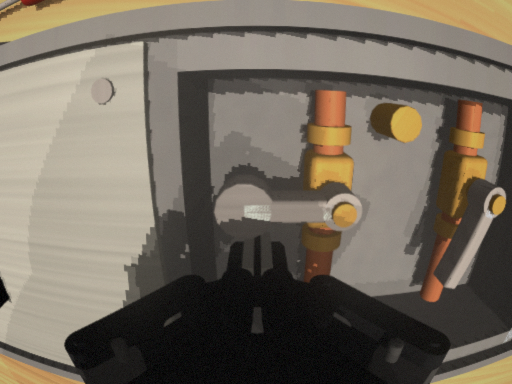

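```bash
python3 -m handwheel '[[[0,0.002,0,0,0],[0,0.002,0,0,0],[0,0,0,0,0],[0,0,0,0,0]]]'
python3 -m handwheel '[[[0,0.002,0,0,0],[0,0.002,0,0,0],[0,0,0,0,0],[0,0,0,0,0]]]'
python3 -c "from h import *;look('w6')"
```

```text
time: 13.33
eef_pos: [0.5445, -0.0651, 0.0532]
tcp_rot: [0.996, 0.088, -0.007, -0.001]
contact_force: [-15.7, -6.1, 10.2]
opening: 0.002
finger_force: 8.2
time: 13.67
eef_pos: [0.5448, -0.065, 0.0531]
tcp_rot: [0.996, 0.089, -0.013, -0.001]
contact_force: [-25.5, -8.2, 17.6]
opening: -0.0
finger_force: 13.8
13.6667 tcp box mm [ -4. -41.] 0.05310641346522632
marked_pivot 0.68 [340. 209.] [ 20. -84.]
plain_tip 0.63 [454. 263.] [ -20. -172.]
top plain_tip 0.65 [328. 194.] [ -25. -170.]
top cover_bar 0.68 [318. 237.] [-149. -112.]
```

```bash
python3 -m handwheel '[[[0,-0.006,0,0,0],[0,-0.008,0,0,0],[0,-0.01,0.003,0,0],[0,0,0,0,0],[0,0,0,-0.03,0],[0,0,0,-0.04,0],[0,0,0,-0.04,0],[0,-0.03,0.02,-0.02,0],[0,-0.03,0.02,0,0],[0,0,0,0,0],[0,0,0,0,0],[0,0,0,0,0]]]'
python3 -c "from h import *;look('w7')"
```

```text
time: 15.17
eef_pos: [0.4781, -0.1208, 0.1836]
tcp_rot: [0.996, 0.087, 0.0, -0.0]
contact_force: [-0.8, -0.7, -0.4]
opening: 0.001
finger_force: 0.0
15.1667 tcp box mm [-79. -84.] 0.1836360446045591
marked_tip 0.89 [205.  73.] [ 22. -38.]
marked_pivot 0.82 [256.  73.] [ 20. -83.]
plain_tip 0.68 [348. 121.] [ -21. -169.]
top marked_tip 0.46 [283. 186.] [ 24. -39.]
top marked_pivot 0.75 [284. 188.] [ 16. -40.]
top plain_tip 0.55 [330. 196.] [ -31. -174.]
top cover_bar 0.64 [229. 199.] [  6. 132.]
```

View pics/w7.png

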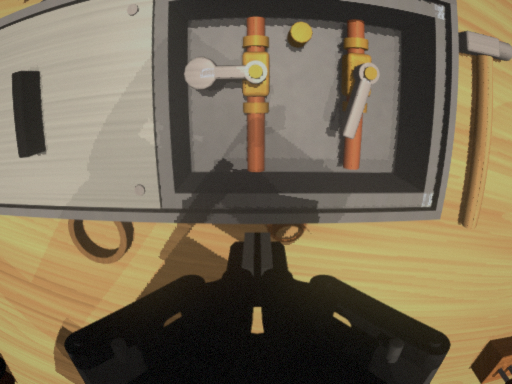

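The picture shows the lever square across its pipe, with the disc at (200,73) and the pivot at (256,72). The cover is over the deck, with its bar at about y +130 mm, and the plain lever and the coupling have not moved. I'm handing in the job.

```bash
python3 -c "from plant import sign_off;print(sign_off())"
```

```text
the job is handed in; nothing more can be done
None
```

The job is handed in: the cover is slid fully over the closed half (bar at about y +130 mm), the marked lever was pushed clockwise to its stop and lies square across its pipe, and the last picture shows the plain lever and the coupling where they were; the hand-in returned no verdict.

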